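# Weigh the middle pot of a stack

### The arm

A 6-joint arm with a two-finger parallel gripper is mounted at the origin on a cart in front of the work surface, level with it; the furniture and walls round the work are solid. World frame = base frame: x ahead of the robot, y to its left, z up, the work surface at z = 0. Lengths are in m, angles in rad, forces in N, time in s.
With the tool pointing down it reaches from about 0.25 to 0.725 m from the base axis. Payload 4 kg.
Tool frame: the origin (TCP) lies midway between the tips of the shut fingers; the grasp point (between the pads) lies 19 mm behind it; y points along the fingers, z is the direction in which the jaws open and shut, and the axes are right-handed (so a half turn about y gives the same grasp; the last joint's range is limited). The gripper opens to 85 mm and grips with 20 to 120 N. Pads are 22 mm wide; open, the fingers measure 114 mm over their backs; the gripper's body (76 mm by 85 mm) begins 54 mm behind the grasp point. The pads swing forward as they close: fully open they stand 13 mm farther back than shut.
Start: joints at [-1.173, 0.241, 0.005, 1.335, 0, 1.571], TCP at [0.194, -0.461, 0.231] pointing down, gripper open.
Joint ranges: [-2.72, 2.72], [-1.05, 1.87], [-1.09, 1.28], [-1.99, 2.15], [-1.42, 1.44], [-3.14, 3.14]. Speed limits (rad/s): [2.79, 2.79, 3.14, 3.14, 3.14, 3.14].

### API

Orientations are given as a unit quaternion [x, y, z, w].
In Python, from workcell import bot gives the robot as it stands. The module is installed in compiled form; this text tells all that it offers.
- The arm moves only by the shell command python3 -m handwheel 'ROWS' [OPENING]. ROWS is JSON, a list of rows, each a list of 6 numbers: the shift along the tool's x, y, z in units of 25 mm (1.0 is 25 mm), then the turn, a rotation vector about the tool's x, y, z in units of 10 degrees (1.0 is 10 degrees). A call has exactly 5 rows; each row is the pose to reach, as a shift and turn from the pose commanded when the call began, along the tool's axes at that moment; what a row does not reach only later rows make up. A row lasts 1/8 s, in which the tool goes at most 62.5 mm and 10.7 degrees, less where a joint would pass 70% of its speed; a pose out of reach is approached as far as the arm can. A call with a gripper value outside its range is refused whole. OPENING is the gripper command: -1 is shut, 1 is fully open, values between are in proportion, set as the call begins (- or left out, the last holds). The fingers move at their own pace and stop on an object; the grip force is fixed at half the most. Time passes only in rows, so rows that repeat a pose let the fingers close, or fill a call up. It gives the time, the measured TCP pose, the force and the opening at its end, in the units of the state.
- bot.get_obs(): the state, without advancing time (a new reading comes with each control period).
- bot.camera(name): name is "scene" or "side" or "wrist"; returns a dict with "color" (384x512x3 uint8, red, green, blue), "fx", "fy", "cx", "cy" (pixels), "rvec" (rotation vector, rad) and "tvec" (3), from world to camera coordinates, as OpenCV has them. Camera axes: x right, y down, z forward; pixel columns grow to the right and rows downward; lengths in m; the calibration is good to about 2 mm. A picture is of the moment at which its call begins. There is no depth.
- bot.job_done(): hands the job in, once; it reports no verdict.
The state is a dict: "clock": time; "joint_pos": joint angles; "joint_vel": joint speeds; "tau": joint torques, N m; "eef_pos": TCP position; "tool_rot": TCP orientation; "ft_force": force on the tool from outside, world axes, zero at the start; "ft_torque": the same for the moment, N m; "grip_width": finger opening in m.
Only numpy, scipy, OpenCV 4.12 (cv2) and the standard library are available. Lean on these libraries where they do the work, as an engineer would, in place of code of your own. Each camera call takes 0.05 s, during which the arm holds its last target.

### The job

Weigh the middle pot of the stack of three sample pots: lift the top pot off and stand it aside on the desk, then set the middle pot upright on the centre of the balance's round pan, lowering it gently rather than dropping it. Then put the top pot back, upright and squarely on the bottom pot, which stays where it is.

Things in the scene. Friction and masses are not known exactly. Their poses are not given: they have to be found in the camera images.
- pot_top: The top pot of the stack of three: a small round sample pot, 54 mm high; ribbed flat screw cap of diameter 50 mm over its uppermost 16 mm, straight body of diameter 46 mm below. Can be gripped across the cap. About 0.09 kg. Origin: centre of its underside; z is up the pot's axis. A tall computer case stands behind and to the right of the work; come round in front of it.
- pot_middle: The middle pot of the stack of three, the one to weigh: a round sample pot of the larger size, 60 mm high; ribbed flat screw cap of diameter 56 mm over its uppermost 18 mm, straight body of diameter 50 mm below. Can be gripped across the cap. About 0.11 kg. Origin: centre of its underside; z is up the pot's axis.
- pot_bottom: The bottom pot of the stack of three, standing on the desk: small, of the same shape and size as the top one (54 mm high, flat cap of diameter 50 mm). Origin: centre of its underside. The pots merely rest on one another, with no recess; the undersides of the upper two are at first 54 and 114 mm above the desk. A stack of two pots and single pots farther back are not part of the job.
- pan (a point): Centre of the top face (z up) of the balance's flat rigid steel pan: diameter 104 mm, no rim, 62 mm above the desk. The balance, fixed, is a white case 200 x 150 mm, 52 mm high, display towards the robot; the pan's centre is 35 mm behind the case's. Stack and balance stand side by side, either one left, 0.28 m or more apart; a pot stood 0.13 m from the stack towards the pan is clear of both.
Things that resemble listed ones, but are neither listed nor needed, are in the scene too. What is shaped like the pot_top but pink or yellow is not meant.

How it is judged:
On the way, in this order (a step that is already met when the one before it is completed fails the run):
1. the top pot stands upright on the desk, let go, while the middle pot still stands on the bottom one (height (world z) of pot_top below 0.008 m and angle between pot_top's own z axis and vertical below 0.17 rad and contact force between the fingers and pot_top below 0.1 N and horizontal distance between pot_middle and pot_bottom below 0.022 m and height (world z) of pot_middle between 0.046 and 0.062 m), for 0.2 s.
2. the middle pot stands upright on the pan within 20 mm of its centre, let go, while the top pot still stands on the desk (horizontal distance between pot_middle and pan below 0.02 m and z of pot_middle in the frame of pan between -0.006 and 0.006 m and angle between pot_middle's own z axis and vertical below 0.17 rad and contact force between the fingers and pot_middle below 0.1 N and height (world z) of pot_top below 0.008 m), for 0.2 s.
At the end, for the whole second after the job is handed in: The middle pot stands upright (within 10 degrees) on the pan, its axis within 20 mm of the pan's centre; the top pot stands upright on the bottom pot, axes within 15 mm; the bottom pot stands upright within 20 mm of where it stood at the start; all three are at rest (horizontal distance between pot_middle and pan below 0.02 m and z of pot_middle in the frame of pan between -0.006 and 0.006 m and angle between each of pot_middle, pot_top, pot_bottom's own z axis and vertical below 0.17 rad and horizontal distance between pot_top and pot_bottom below 0.015 m and z of pot_top in the frame of pot_bottom between 0.048 and 0.06 m and distance of pot_bottom from where it was at the start of the episode below 0.02 m and linear speed of each of pot_top, pot_middle, pot_bottom below 0.02 m/s); the robot touches nothing.
It fails at once if the middle pot is dropped onto the balance (falls freely at more than 0.6 m/s within 60 mm of the pan's centre) (horizontal distance between pot_middle and pan below 0.06 m and contact force between the fingers and pot_middle below 0.1 N and linear speed of pot_middle above 0.6 m/s).
It also fails if it takes over 67 s, if anything falls off the work surface, if the arm or the gripper's body presses on something with over 40 N, if the wrist force passes 120 N, or if a joint passes its speed limit or range.

## Working session

There is one attempt and no reset: what is moved stays moved. The work goes in short steps, Python scripts to look and compute and a shell command to move; the robot and the scene stay as the last step left them, time stands still between calls to the robot, and variables do not carry over. Pictures are saved under pics/ and viewed, and the job is handed in when it is done.

```bash
mkdir -p pics; cat > h.py <<'E'
import numpy as np, cv2
from workcell import bot
from scipy.spatial.transform import Rotation as R
def cam(n,fn=None):
    c=bot.camera(n)
    if fn: cv2.imwrite('pics/'+fn,cv2.cvtColor(c['color'],cv2.COLOR_RGB2BGR))
    return c
def ray(c,u,v):
    Rm=cv2.Rodrigues(np.array(c['rvec'],float))[0]; t=np.array(c['tvec'],float).ravel()
    d=Rm.T@np.array([(u-c['cx'])/c['fx'],(v-c['cy'])/c['fy'],1.]); o=-Rm.T@t
    return o,d/np.linalg.norm(d)
def onz(c,u,v,z):
    o,d=ray(c,u,v); return o+d*(z-o[2])/d[2]
def proj(c,p):
    Rm=cv2.Rodrigues(np.array(c['rvec'],float))[0]; t=np.array(c['tvec'],float).ravel()
    q=Rm@np.array(p,float)+t; return np.array([c['fx']*q[0]/q[2]+c['cx'],c['fy']*q[1]/q[2]+c['cy']])
E
python3 - <<'E'
from h import *
for n in ['scene','side','wrist']:
    c=cam(n,n+'0.png'); print(n,c['fx'],c['cx'],c['cy'],ray(c,c['cx'],c['cy']))
print(bot.get_obs())
E
```

```text
scene 418.9335207524008 251.35854530186737 194.21538041444276 (array([-0.05628613, -0.32027472,  0.65981857]), array([ 0.59964511,  0.45037657, -0.66150335]))
side 406.5583360657395 261.9566872737469 194.3270728941937 (array([0.31218628, 0.86610151, 0.6934902 ]), array([ 0.16681085, -0.78814431, -0.5924548 ]))
wrist 284.9661956671198 257.3342411507653 184.91480820245465 (array([ 0.25599368, -0.43400879,  0.37384946]), array([-0.24542691, -0.10100952, -0.96413832]))
{'clock': 0.15, 'joint_pos': array([-1.17302597e+00,  2.41256952e-01,  4.10349411e-03,  1.33523246e+00,
        2.04651969e-05,  1.57078115e+00]), 'joint_vel': array([ 0.00132498, -0.00300328,  0.00321468, -0.00141535, -0.00119264,
       -0.00113911]), 'tau': array([ 6.82630653e-04, -3.72635365e+01,  2.52639002e+01,  1.23772089e-02,
        2.25959411e-05, -1.92600299e-05]), 'eef_pos': array([ 0.19351002, -0.46053845,  0.23063562]), 'tool_rot': array([-0.13981691,  0.69371898, -0.69261427,  0.13960903]), 'ft_force': array([-0.37954344, -0.62097601, -0.20616445]), 'ft_torque': array([ 0.05336467, -0.03496268,  0.03487441]), 'grip_width': 0.08528845122808802}
```

View pics/scene0.png

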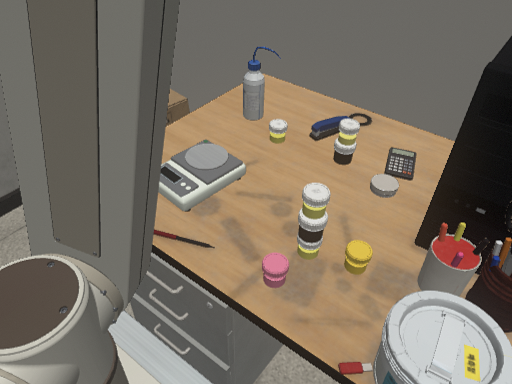

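View pics/side0.png

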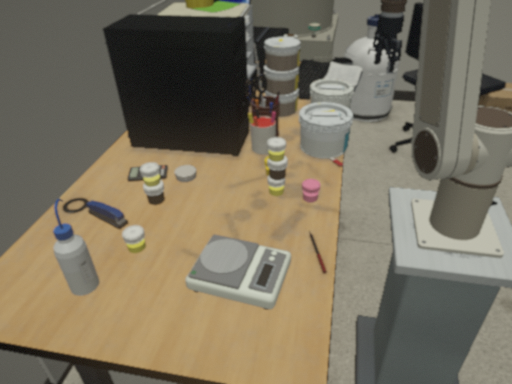

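View pics/wrist0.png

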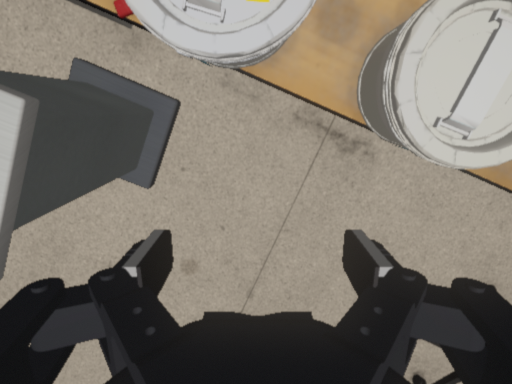

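The scene view shows the stack at about (313,190–255), with the balance pan at (207,157). In the side view the stack is at (277,143–190) and the pan at (224,256). I'll zoom in and measure.

```bash
python3 - <<'E'
import cv2,numpy as np
a=cv2.imread('pics/scene0.png')[170:290,240:390]; b=cv2.imread('pics/side0.png')[125:215,240:340]
a=cv2.resize(a,None,fx=3,fy=3,interpolation=cv2.INTER_CUBIC); b=cv2.resize(b,None,fx=3,fy=3,interpolation=cv2.INTER_CUBIC)
o=np.zeros((max(a.shape[0],b.shape[0]),a.shape[1]+b.shape[1],3),np.uint8);o[:a.shape[0],:a.shape[1]]=a;o[:b.shape[0],a.shape[1]:]=b
cv2.imwrite('pics/z0.png',o)
E
python3 - <<'E'
from h import *
cs,cd=cam('scene'),cam('side')
def mask_at(c,box,f):
    x0,y0,x1,y1=box; im=c['color']; hsv=cv2.cvtColor(im,cv2.COLOR_RGB2HSV)
    m=np.zeros(im.shape[:2],np.uint8); m[y0:y1,x0:x1]=f(hsv[y0:y1,x0:x1]); return m
white=lambda h:((h[...,1]<40)&(h[...,2]>130)).astype(np.uint8)
grey=lambda h:((h[...,1]<60)&(h[...,2]>90)&(h[...,2]<180)).astype(np.uint8)
for n,c,px in [('scene',cs,(207,157)),('side',cd,(224,256))]:
    im=c['color'].astype(int); d=np.abs(im-im[px[1],px[0]]).max(-1)
    print(n,'pancol',im[px[1],px[0]])
    m=(d<14).astype(np.uint8); k,l,s,cen=cv2.connectedComponentsWithStats(m)
    i=l[px[1],px[0]]; print(s[i],cen[i])
    cnt=max(cv2.findContours((l==i).astype(np.uint8),0,1)[0],key=cv2.contourArea)
    e=cv2.fitEllipse(cnt); print(e, onz(c,*e[0],0.062))
E
```

```text
scene pancol [157 158 156]
[185 144  43  25 822] [206.23357664 155.6703163 ]
((206.23358154296875, 155.66995239257812), (23.69281578063965, 41.698909759521484), 86.80341339111328) [0.52812013 0.25677545 0.062     ]
side pancol [158 160 154]
[ 200  239   47   34 1203] [223.49127182 255.41147132]
((223.47079467773438, 255.41659545898438), (31.825687408447266, 45.93329620361328), 82.66079711914062) [0.52886107 0.26116146 0.062     ]
```

View pics/z0.png

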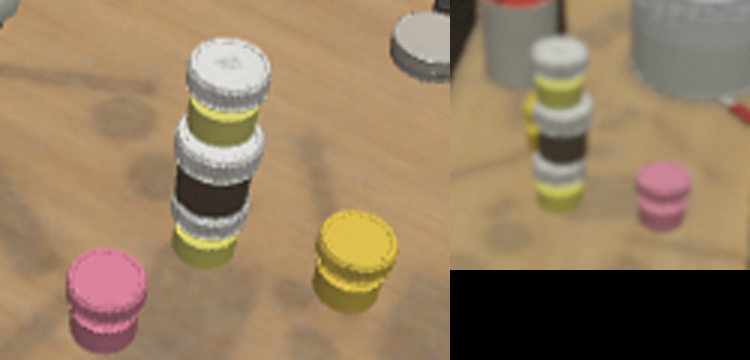

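The top pot's cap face is near (316,192) in the scene view and (276,141) in the side view. The pan fits give roughly (0.5285, 0.259) in both views. Next I'll fit the caps.

```bash
python3 - <<'E'
from h import *
cs,cd=cam('scene'),cam('side')
for n,c,a,b in [('scene',cs,(316.3,192),(308,255)),('side',cd,(276.5,141),(276,192))]:
    print(n,'cap',onz(c,*a,.168)); 
    # silhouette edges along each row: non-wood
    hsv=cv2.cvtColor(c['color'],cv2.COLOR_RGB2HSV)
    u0=int(a[0])
    w=((hsv[...,1]<45)&(hsv[...,2]>110)).astype(np.uint8)
    box=np.zeros_like(w); x0,x1,y0,y1=(295,335,178,270) if n=='scene' else (262,292,132,200)
    box[y0:y1,x0:x1]=w[y0:y1,x0:x1]
    k,l,s,cen=cv2.connectedComponentsWithStats(box)
    for i in range(1,k):
        if s[i][4]>40: print(s[i],cen[i])
# pan check + stack ray crossing
def tri(p,q):
    o1,d1=ray(cs,*p);o2,d2=ray(cd,*q)
    A=np.stack([d1,-d2],1);t=np.linalg.lstsq(A,o2-o1,rcond=None)[0];x,y=o1+d1*t[0],o2+d2*t[1];return (x+y)/2,np.linalg.norm(x-y)
print(tri((206.23,155.67),(223.47,255.4)),tri((316.3,192),(276.5,141)))
E
```

```text
scene cap [ 0.46742314 -0.07237975  0.168     ]
[302 183  29  24 558] [315.84767025 194.55555556]
[298 209  30  23 390] [312.16410256 222.04102564]
[297 235  26  15 173] [309.25433526 243.79190751]
side cap [ 0.46868398 -0.07370117  0.168     ]
[262 132  24  22 389] [271.72493573 142.26478149]
[268 156  19  14 172] [277.69186047 164.04069767]
[268 176  17  11 111] [275.4954955  181.54054054]
(array([0.52988873, 0.25881832, 0.05982183]), np.float64(0.0005365819922464793)) (array([ 0.46805417, -0.07244027,  0.16822339]), np.float64(0.0012305768974366377))
```

```bash
python3 - <<'E'
from h import *
cs,cd=cam('scene'),cam('side')
q=bot.get_obs()['tool_rot'];print(R.from_quat(q).as_matrix().round(3))
for nm,p,z in [('case base front L',(240,153),0),('case base back L',(133,147),0),('bucket base R',(345,155),0),('bucket base L',(302,150),0),('case top front L',(248,18),.4),('pen',(311,235),0),('pen2',(324,270),0),('pink',(311,197),0)]: print(nm,onz(cd,*p,z).round(3))
for nm,p,z in [('pen',(213,247),0),('pink',(275,258),.054),('yel',(358,248),.054),('case base',(420,245),0),('case top',(485,70),.4),('bucket top left',(385,330),.14),('pen cup top left',(430,240),.1)]: print('s',nm,onz(cs,*p,z).round(3))
for p in [(.194,-.461,.231),(.468,-.073,.168),(.4915,.055,0)]: print(proj(cs,p),proj(cd,p))
E
```

```text
[[-0.922 -0.     0.387]
 [-0.387  0.    -0.922]
 [ 0.    -1.    -0.   ]]
case base front L [ 0.625 -0.273  0.   ]
case base back L [ 1.001 -0.25   0.   ]
bucket base R [ 0.281 -0.318  0.   ]
bucket base L [ 0.424 -0.327  0.   ]
case top front L [ 0.608 -0.386  0.4  ]
pen [0.352 0.092 0.   ]
pen2 [0.31  0.206 0.   ]
pink [ 0.368 -0.068  0.   ]
s pen [0.361 0.089 0.   ]
s pink [ 0.378 -0.052  0.054]
s yel [ 0.498 -0.163  0.054]
s case base [ 0.637 -0.248  0.   ]
s case top [ 0.605 -0.24   0.4  ]
s bucket top left [ 0.307 -0.284  0.14 ]
s pen cup top left [ 0.556 -0.269  0.1  ]
[542.19351796 478.23579212] [381.52762203  72.33702133]
[316.76472536 191.97827067] [276.71050218 141.14786975]
[263.74315281 219.62692745] [259.66201943 219.4331168 ]
```

Both cameras agree: the stack axis is at about (0.468, −0.073) and the cap top at 0.168. The pan is at about (0.529, 0.259, 0.062). The case starts at x>0.60, y<−0.24, and the buckets lie at x 0.28–0.42, y<−0.28. I'll rise first, then swing round inside them, turning the jaws to open along world x.

```bash
python3 -m handwheel '[[0,-2.4,0,0,-1,0],[0,-4.4,-1,0,-2,0],[-1.5,-4.4,-3,0,-3,0],[-3.5,-4.4,-5,0,-4,0],[-5.5,-4.4,-7,0,-5,0]]' 1
```

```text
clock: 1.08
eef_pos: [0.2467, -0.26, 0.3416]
tool_rot: [0.421, -0.568, 0.569, -0.421]
ft_force: [1.5, -1.2, 0.8]
grip_width: 0.0854
```

```bash
python3 -m handwheel '[[-1.8,0.4,1.2,0,-0.6,0],[-3.7,1,2.4,0,-1.2,0],[-5.6,1.7,3.7,0,-1.72,0],[-7.5,2.4,5,0,-1.72,0],[-9.1,3,6.1,0,-1.72,0]]' && python3 - <<'E'
from h import *
o=bot.get_obs();print(o['eef_pos'],R.from_quat(o['tool_rot']).as_matrix().round(3))
c=cam('wrist','w1.png');cs=cam('scene','s1.png');print(proj(c,(.468,-.073,.168)),ray(c,256,192))
E
```

```text
clock: 1.7
eef_pos: [0.4608, -0.0877, 0.2657]
tool_rot: [-0.5, 0.5, -0.5, 0.5]
ft_force: [1.1, -0.8, -0.0]
grip_width: 0.0858
[ 0.46082974 -0.0876697   0.26574623] [[ 0.001  0.     1.   ]
 [-1.    -0.     0.001]
 [ 0.    -1.     0.   ]]
[265.04534228 170.10784713] (array([ 0.46135556, -0.0199072 ,  0.40908908]), array([-0.00479973, -0.28932776, -0.95721806]))
```

View pics/w1.png

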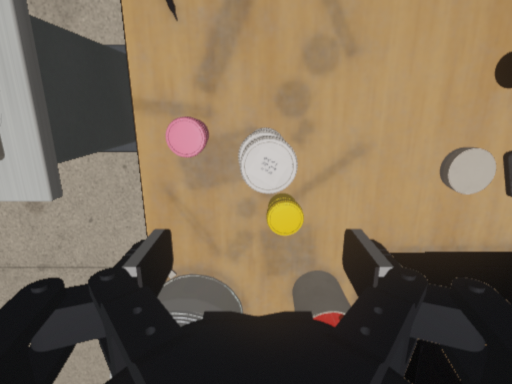

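View pics/s1.png

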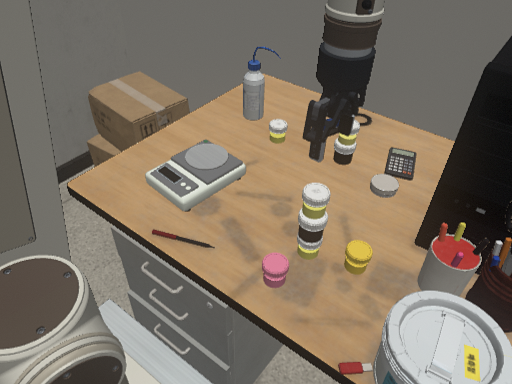

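The wrist view shows the cap face centred near (268,165); the two-view estimate projects to (265,170), but the arm was still settling. I'll lower a little, let it settle and measure again.

```bash
python3 -m handwheel '[[0,1,0.1,0,0,0],[0,1,0.1,0,0,0],[0,1,0.1,0,0,0],[0,1,0.1,0,0,0],[0,1,0.1,0,0,0]]' && python3 - <<'E'
from h import *
o=bot.get_obs();print(o['eef_pos'],o['ft_force'])
c=cam('wrist','w2.png');g=proj(c,(.468,-.073,.168));print(g)
hsv=cv2.cvtColor(c['color'],cv2.COLOR_RGB2HSV)
m=((hsv[...,1]<35)&(hsv[...,2]>150)).astype(np.uint8)
k,l,s,cen=cv2.connectedComponentsWithStats(m)
i=l[int(g[1]),int(g[0])];print(s[i],cen[i])
E
```

```text
clock: 2.42
eef_pos: [0.4622, -0.0897, 0.2422]
tool_rot: [0.499, -0.5, 0.501, -0.5]
ft_force: [-0.3, 0.1, 0.3]
grip_width: 0.0853
[ 0.46217415 -0.08971524  0.24219251] [-0.29833476  0.12428666  0.30649949]
[263.98348532 173.98850885]
[ 235  129   65   71 3361] [266.25587623 165.43231181]
```

View pics/w2.png

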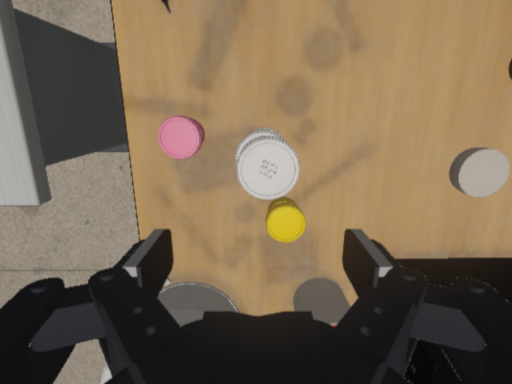

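```bash
python3 - <<'E'
from h import *
c=cam('wrist')
im=c['color'][120:210,225:310]; g=cv2.resize(cv2.cvtColor(im,cv2.COLOR_RGB2BGR),None,fx=6,fy=6,interpolation=cv2.INTER_CUBIC); cv2.imwrite('pics/z2.png',g)
for p in [(267.5,168),(268,169)]: print(onz(c,*p,.168))
for p in [(237,168),(299,168),(268,199)]: print(onz(c,*p,.166))
E
```

```text
[ 0.47062928 -0.06808953  0.168     ]
[ 0.47102486 -0.06888544  0.168     ]
[ 0.44674625 -0.06846521  0.166     ]
[ 0.49544958 -0.06856596  0.166     ]
[ 0.47130165 -0.094122    0.166     ]
```

View pics/z2.png

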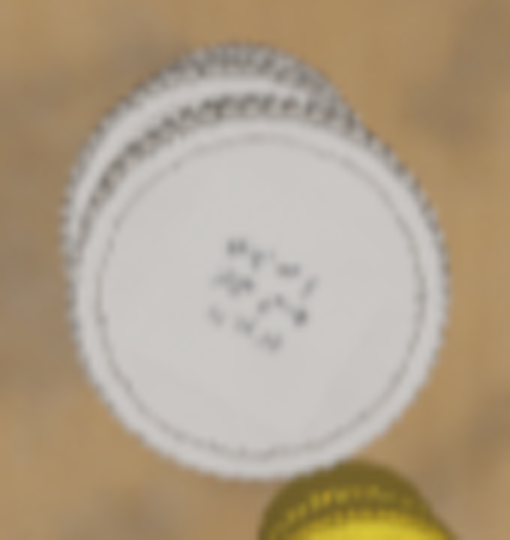

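The cap face is centred near (268.7,169.5), and its width works out at about 49 mm, as it should be. That puts it at about (0.471, −0.069), within 4 mm of the two-view value. I'll aim for (0.470, −0.070) with the TCP down at 0.137.

```bash
python3 -m handwheel '[[-0.8,0.3,0.3,0,0,0],[-0.8,1.6,0.3,0,0,0],[-0.8,2.9,0.3,0,0,0],[-0.8,3.8,0.3,0,0,0],[-0.8,4.2,0.3,0,0,0]]' && python3 -m handwheel '[[0,0,0,0,0,0],[0,0,0,0,0,0],[0,0,0,0,0,0],[0,0,0,0,0,0],[0,0,0,0,0,0]]' -1
```

```text
clock: 3.15
eef_pos: [0.4686, -0.0692, 0.1352]
tool_rot: [-0.5, 0.501, -0.499, 0.5]
ft_force: [0.6, 0.3, -0.0]
grip_width: 0.0852
clock: 3.78
eef_pos: [0.4707, -0.0696, 0.1378]
tool_rot: [0.499, -0.499, 0.501, -0.501]
ft_force: [0.0, -0.3, 6.1]
grip_width: 0.0491
```

```bash
python3 - <<'E'
from h import *
o=bot.get_obs();print(o['eef_pos'],o['ft_force'],o['grip_width'])
c=cam('wrist','w3.png');c=cam('scene','s3.png')
E
```

```text
[ 0.47069478 -0.069559    0.13775582] [ 0.01580141 -0.34131414  6.11169905] 0.049083725434897474
```

View pics/s3.png

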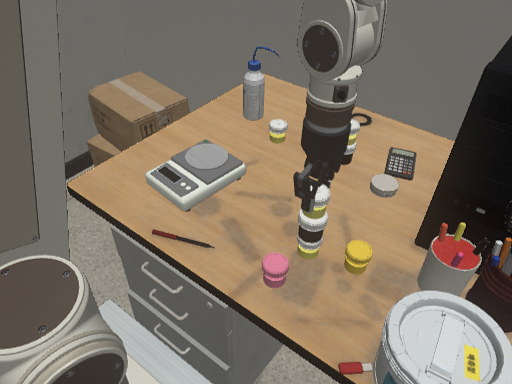

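View pics/w3.png

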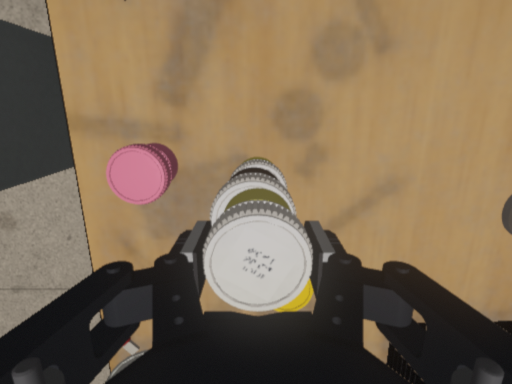

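The grip shows 49 mm, on the cap; the wrist view has the cap centred between the pads at (259,262). I'll lift straight up, then carry it 0.125 m towards the pan.

```bash
python3 -m handwheel '[[0,-0.3,0,0,0,0],[0,-0.9,0,0,0,0],[0,-1.6,0,0,0,0],[0,-2.2,0,0,0,0],[0,-2.4,0,0,0,0]]' && python3 - <<'E'
from h import *
o=bot.get_obs();print(o['eef_pos'],o['ft_force'],o['grip_width'])
c=cam('side','d4.png');c2=cam('scene','s4.png')
a=c['color'][110:210,230:330];b=c2['color'][150:290,250:390]
a=cv2.resize(a,(400,400));b=cv2.resize(b,(400,400));cv2.imwrite('pics/z4.png',np.hstack([a,b])[...,::-1])
E
```

```text
clock: 4.5
eef_pos: [0.4697, -0.0694, 0.1972]
tool_rot: [0.5, -0.5, 0.5, -0.5]
ft_force: [-0.1, 0.9, -1.0]
grip_width: 0.0486
[ 0.46969236 -0.06939988  0.19716477] [-0.14814011  0.85251738 -1.02997523] 0.04864024509978677
```

View pics/z4.png

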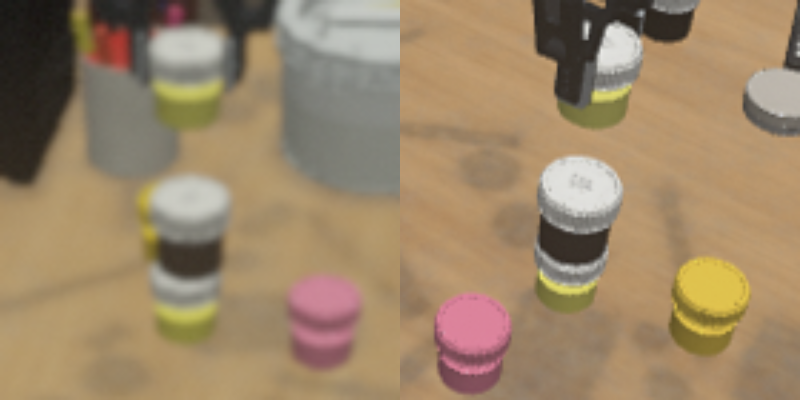

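The top pot is lifted clear and the other two still stand. The middle cap face is at about (312.7,215.5) in the scene view and (277.5,159.5) in the side view.

```bash
python3 -m handwheel '[[-0.8,0,0.1,0,0,0],[-2.3,0,0.3,0,0,0],[-3.8,0.6,0.6,0,0,0],[-4.7,1.5,0.8,0,0,0],[-5,2.4,0.9,0,0,0]]' && python3 -m handwheel '[[0,1.5,0,0,0,0],[0,2.7,0,0,0,0],[0,3.6,0,0,0,0],[0,4,0,0,0,0],[0,4,0,0,0,0]]' && python3 - <<'E'
from h import *
o=bot.get_obs();print(o['eef_pos'],o['ft_force'],o['grip_width'])
cs=cam('scene','s5.png');cd=cam('side','d5.png');cw=cam('wrist','w5.png')
print(onz(cs,312.65,215.5,.114),onz(cd,277.5,159.5,.114))
E
```

```text
clock: 5.22
eef_pos: [0.4915, 0.0571, 0.1348]
tool_rot: [0.501, -0.5, 0.499, -0.5]
ft_force: [-0.4, -1.1, -2.4]
grip_width: 0.049
clock: 5.85
eef_pos: [0.4912, 0.0555, 0.0356]
tool_rot: [0.501, -0.501, 0.5, -0.499]
ft_force: [-0.2, 1.1, -0.4]
grip_width: 0.0489
[0.49116523 0.05552684 0.03555072] [-0.22310303  1.08968411 -0.41357116] 0.04892576017201912
[ 0.46293467 -0.07468151  0.114     ] [ 0.46486714 -0.06887923  0.114     ]
```

View pics/d5.png

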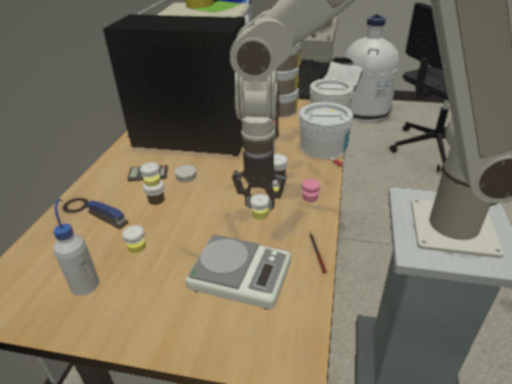

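The side view shows the held pot at (260,206), clear of both stack and balance, about 11 mm above the desk. I'll lower it gently.

```bash
python3 -m handwheel '[[0,0.1,0,0,0,0],[0,0.25,0,0,0,0],[0,0.35,0,0,0,0],[0,0.42,0,0,0,0],[0,0.42,0,0,0,0]]' && python3 -m handwheel '[[0,0.03,0,0,0,0],[0,0.06,0,0,0,0],[0,0.06,0,0,0,0],[0,0.06,0,0,0,0],[0,0.06,0,0,0,0]]'
```

```text
clock: 6.62
eef_pos: [0.4918, 0.0556, 0.0256]
tool_rot: [-0.5, 0.5, -0.5, 0.5]
ft_force: [-0.0, 0.6, -1.9]
grip_width: 0.049
clock: 7.25
eef_pos: [0.492, 0.0556, 0.0243]
tool_rot: [0.5, -0.5, 0.5, -0.5]
ft_force: [-1.1, 0.3, -0.0]
grip_width: 0.0487
```

```bash
python3 -m handwheel '[[0,0.05,0,0,0,0],[0,0.08,0,0,0,0],[0,0.08,0,0,0,0],[0,0.08,0,0,0,0],[0,0.08,0,0,0,0]]'
```

```text
clock: 7.88
eef_pos: [0.4921, 0.0557, 0.0233]
tool_rot: [0.5, -0.5, 0.5, -0.5]
ft_force: [-3.0, -0.0, 7.3]
grip_width: 0.049
```

Contact reads 7 N, so the pot is standing. I'll release it and rise.

```bash
python3 -m handwheel '[[0,0,0,0,0,0],[0,0,0,0,0,0],[0,0,0,0,0,0],[0,-0.1,0,0,0,0],[0,-0.5,0,0,0,0]]' 1 && python3 -m handwheel '[[0,-1.5,0,0,0,0],[0,-3,0,0,0,0],[0,-4.5,0,0,0,0],[0,-6,0,0,0,0],[0,-7.2,0,0,0,0]]' && python3 -m handwheel '[[1.5,0,-0.3,0,0,0],[3.2,0,-0.7,0,0,0],[4.6,0,-1.1,0,0,0],[4.6,0,-1.1,0,0,0],[4.6,0,-1.1,0,0,0]]' && python3 - <<'E'
from h import *
o=bot.get_obs();print(o['eef_pos'],o['ft_force'],o['grip_width'])
cs=cam('scene','s6.png');cd=cam('side','d6.png');cw=cam('wrist','w6.png')
E
```

```text
clock: 8.5
eef_pos: [0.4913, 0.0556, 0.0347]
tool_rot: [0.5, -0.5, 0.5, -0.5]
ft_force: [-0.3, 0.5, 0.4]
grip_width: 0.0855
clock: 9.12
eef_pos: [0.4923, 0.0557, 0.2174]
tool_rot: [-0.499, 0.499, -0.501, 0.501]
ft_force: [0.7, 0.1, -0.2]
grip_width: 0.0853
clock: 9.75
eef_pos: [0.4646, -0.0592, 0.2154]
tool_rot: [0.5, -0.5, 0.5, -0.5]
ft_force: [0.4, -0.1, -0.2]
grip_width: 0.0853
[ 0.46463243 -0.05917638  0.21535632] [ 0.41160677 -0.08827222 -0.2461768 ] 0.08527236597728763
```

View pics/s6.png

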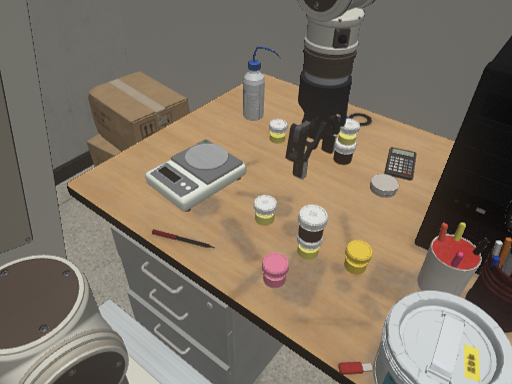

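View pics/w6.png

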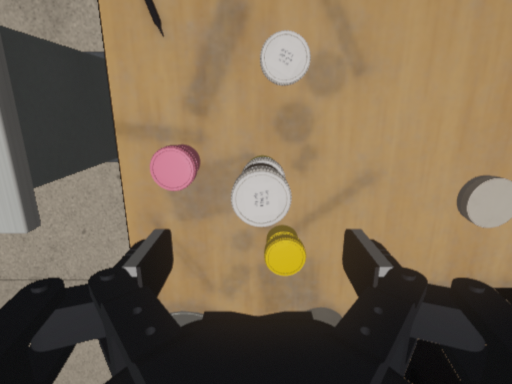

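View pics/d6.png

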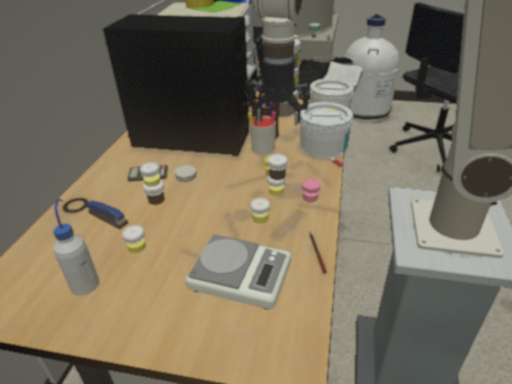

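The top pot stands aside at (265,208) in the scene view, and the middle pot still stands on the bottom one. The middle cap shows at (262,196) in the wrist view.

```bash
python3 - <<'E'
from h import *
cs,cd,cw=cam('scene'),cam('side'),cam('wrist')
print('w',onz(cw,262,196,.114),'L/R',onz(cw,232,196,.114),onz(cw,291.5,196,.114))
print('aside w',onz(cw,286,57,.054))
E
```

```text
w [ 0.46929317 -0.06831881  0.114     ] L/R [ 0.44234639 -0.06832568  0.114     ] [ 0.49578798 -0.06831207  0.114     ]
aside w [0.49330441 0.05622382 0.054     ]
```

Measured the same way, the aside pot comes within 1.5 mm of where I set it down, so the middle pot is at about (0.468, −0.069).

```bash
python3 -m handwheel '[[0.4,0.5,0.14,0,0,0],[0.4,2,0.14,0,0,0],[0.4,3.5,0.14,0,0,0],[0.4,4.8,0.14,0,0,0],[0.4,5.3,0.14,0,0,0]]' && python3 -m handwheel '[[0,0,0,0,0,0],[0,0,0,0,0,0],[0,0,0,0,0,0],[0,0,0,0,0,0],[0,0,0,0,0,0]]' -1
```

```text
clock: 10.68
eef_pos: [0.4661, -0.0695, 0.0797]
tool_rot: [-0.501, 0.501, -0.499, 0.499]
ft_force: [-0.5, 0.3, 1.0]
grip_width: 0.0856
clock: 11.3
eef_pos: [0.4692, -0.0696, 0.0835]
tool_rot: [0.499, -0.499, 0.501, -0.501]
ft_force: [-0.5, 0.4, 5.8]
grip_width: 0.0542
```

```bash
python3 -m handwheel '[[0,-0.3,0,0,0,0],[0,-0.9,0,0,0,0],[0,-1.8,0,0,0,0],[0,-2.7,0,0,0,0],[0,-3,0,0,0,0]]' && python3 - <<'E'
from h import *
o=bot.get_obs();print(o['eef_pos'],o['ft_force'],o['grip_width'])
c=cam('side','d7.png');c2=cam('scene','s7.png')
a=c['color'][110:210,230:330];b=c2['color'][150:290,250:390]
a=cv2.resize(a,(400,400));b=cv2.resize(b,(400,400));cv2.imwrite('pics/z7.png',np.hstack([a,b])[...,::-1])
E
```

```text
clock: 11.92
eef_pos: [0.4684, -0.0694, 0.1584]
tool_rot: [0.5, -0.5, 0.5, -0.5]
ft_force: [0.1, -0.0, -1.8]
grip_width: 0.0537
[ 0.46835087 -0.06938136  0.15840399] [ 0.06687922 -0.02458233 -1.7661606 ] 0.053721552234863384
```

View pics/z7.png

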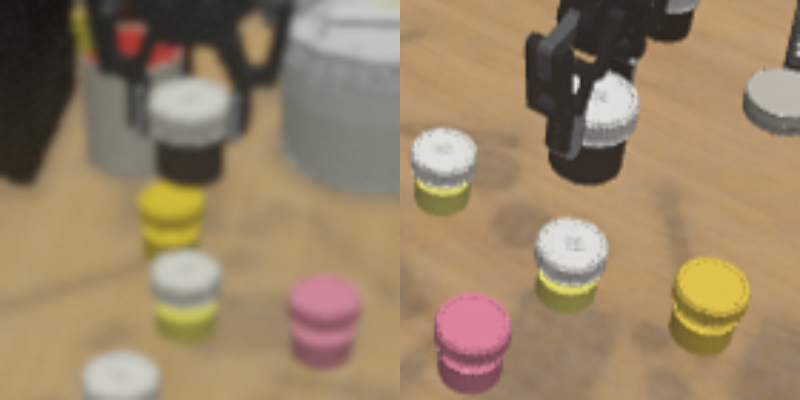

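The bottom pot stayed put at about (571,262) in the zoomed view, and the middle pot hangs upright. I'll carry it towards the pan.

```bash
python3 -m handwheel '[[-1.2,0,0.2,0,0,0],[-3.4,0,0.6,0,0,0],[-5.7,0,1.1,0,0,0],[-8,0,1.5,0,0,0],[-9.5,0,1.8,0,0,0]]' && python3 -m handwheel '[[-0.8,0,0.1,0,0,0],[-0.8,0,0.1,0,0,0],[-0.8,0,0.1,0,0,0],[-0.8,0,0.1,0,0,0],[-0.8,0,0.1,0,0,0]]' && python3 - <<'E'
from h import *
o=bot.get_obs();print(o['eef_pos'],o['ft_force'],o['grip_width'])
c=cam('wrist','w8.png');print(proj(c,(.529,.259,.062)))
E
```

```text
clock: 12.65
eef_pos: [0.5122, 0.1705, 0.1557]
tool_rot: [0.501, -0.5, 0.499, -0.5]
ft_force: [-0.0, -0.7, -1.1]
grip_width: 0.0539
clock: 13.28
eef_pos: [0.5155, 0.1871, 0.1575]
tool_rot: [0.5, -0.5, 0.5, -0.5]
ft_force: [-0.1, 0.6, -1.6]
grip_width: 0.0541
[0.51552298 0.18710907 0.15749564] [-0.12325115  0.59516295 -1.57336122] 0.0541026321707657
[273.20595363 101.05138059]
```

View pics/w8.png

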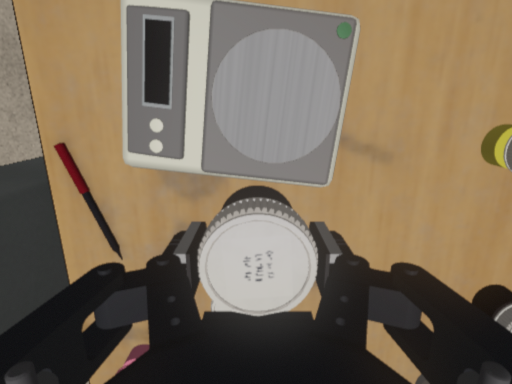

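The wrist view shows the pan as a disc centred at about (276,96).

```bash
python3 - <<'E'
from h import *
c=cam('wrist');o=bot.get_obs();print(o['eef_pos'])
print(onz(c,276,96,.062),onz(c,211,96,.062),onz(c,341,96,.062),onz(c,276,29,.062),onz(c,276,163,.062),'cap',onz(c,258,263,.1885))
im=c['color'].astype(int);d=np.abs(im-im[100,290]).max(-1)
m=cv2.morphologyEx((d<22).astype(np.uint8),2,np.ones((3,3)));k,l,s,cen=cv2.connectedComponentsWithStats(m);i=l[100,290];print(s[i],cen[i])
E
```

```text
[0.51559694 0.18747566 0.15752209]
[0.53121226 0.26307645 0.062     ] [0.47916989 0.26322461 0.062     ] [0.58324976 0.2629283  0.062     ] [0.53050944 0.31143511 0.062     ] [0.53200412 0.20859173 0.062     ] cap [0.51637709 0.18826516 0.1885    ]
[  212    29   129   135 13637] [275.57915964  95.85590672]
```

The pan's width checks out at 104 mm. Pan minus held cap in the same view is (+14.8, +74.8) mm.

```bash
python3 -m handwheel '[[-0.8,0,0.2,0,0,0],[-2,0,0.4,0,0,0],[-2.9,0.3,0.58,0,0,0],[-2.97,0.9,0.58,0,0,0],[-2.97,1.3,0.58,0,0,0]]' && python3 -m handwheel '[[0,0.3,0,0,0,0],[0,0.6,0,0,0,0],[0,0.85,0,0,0,0],[0,0.95,0,0,0,0],[0,0.95,0,0,0,0]]' && python3 - <<'E'
from h import *
o=bot.get_obs();print(o['eef_pos'],o['ft_force'],o['grip_width'])
c=cam('wrist','w9.png');s=cam('scene','s9.png');d=cam('side','d9.png')
a=cv2.resize(s['color'][100:230,130:260],(400,400));b=cv2.resize(d['color'][180:310,170:300],(400,400));cv2.imwrite('pics/z9.png',np.hstack([a,b])[...,::-1])
E
```

```text
clock: 14.0
eef_pos: [0.5289, 0.2621, 0.1227]
tool_rot: [0.501, -0.5, 0.5, -0.499]
ft_force: [-0.0, 0.4, -2.1]
grip_width: 0.054
clock: 14.62
eef_pos: [0.53, 0.2623, 0.1011]
tool_rot: [-0.5, 0.5, -0.5, 0.5]
ft_force: [0.3, -0.2, -1.2]
grip_width: 0.0539
[0.53002774 0.26227883 0.10106983] [ 0.32465161 -0.16347042 -1.17261341] 0.05389845626751391
```

View pics/z9.png

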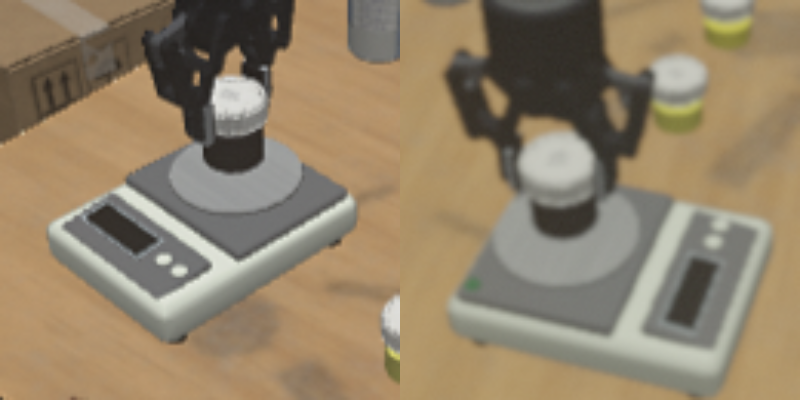

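The pot looks centred over the pan in both views, about 9 mm above it. I'll lower it gently until contact.

```bash
python3 -m handwheel '[[0,0.1,0,0,0,0],[0,0.2,0,0,0,0],[0,0.28,0,0,0,0],[0,0.33,0,0,0,0],[0,0.33,0,0,0,0]]' && python3 -m handwheel '[[0,0.03,0,0,0,0],[0,0.06,0,0,0,0],[0,0.06,0,0,0,0],[0,0.06,0,0,0,0],[0,0.06,0,0,0,0]]'
```

```text
clock: 15.4
eef_pos: [0.5299, 0.2623, 0.0926]
tool_rot: [-0.5, 0.5, -0.5, 0.5]
ft_force: [-0.2, 0.5, -1.2]
grip_width: 0.0539
clock: 16.02
eef_pos: [0.53, 0.2624, 0.0913]
tool_rot: [-0.5, 0.5, -0.5, 0.5]
ft_force: [-0.6, 0.4, -1.0]
grip_width: 0.0541
```

```bash
python3 -m handwheel '[[0,0.03,0,0,0,0],[0,0.06,0,0,0,0],[0,0.06,0,0,0,0],[0,0.06,0,0,0,0],[0,0.06,0,0,0,0]]'
```

```text
clock: 16.65
eef_pos: [0.53, 0.2625, 0.0911]
tool_rot: [-0.5, 0.5, -0.5, 0.5]
ft_force: [-1.8, -1.2, 5.6]
grip_width: 0.0541
```

Contact reads 5.6 N, so the pot is on the pan. I'll release and rise.

```bash
python3 -m handwheel '[[0,0,0,0,0,0],[0,0,0,0,0,0],[0,0,0,0,0,0],[0,-0.1,0,0,0,0],[0,-0.5,0,0,0,0]]' 1 && python3 -m handwheel '[[0,-1.2,0,0,0,0],[0,-2.4,0,0,0,0],[0,-3.6,0,0,0,0],[0,-4.5,0,0,0,0],[0,-4.5,0,0,0,0]]' && python3 -m handwheel '[[1.5,0,-0.3,0,0,0],[3.6,0,-0.7,0,0,0],[5.7,0,-1.1,0,0,0],[7.6,0,-1.5,0,0,0],[7.6,0,-1.5,0,0,0]]' && python3 - <<'E'
from h import *
o=bot.get_obs();print(o['eef_pos'],o['ft_force'],o['grip_width'])
c=cam('wrist','w10.png');s=cam('scene','s10.png');d=cam('side','d10.png')
a=cv2.resize(s['color'][100:270,130:330],(400,340));b=cv2.resize(d['color'][150:320,160:360],(400,340));cv2.imwrite('pics/z10.png',np.hstack([a,b])[...,::-1])
E
```

```text
clock: 17.27
eef_pos: [0.5295, 0.2621, 0.102]
tool_rot: [0.501, -0.5, 0.5, -0.499]
ft_force: [-0.3, -0.5, 0.8]
grip_width: 0.0855
clock: 17.9
eef_pos: [0.5314, 0.2631, 0.2177]
tool_rot: [-0.498, 0.499, -0.501, 0.502]
ft_force: [-0.8, -0.0, 0.8]
grip_width: 0.0853
clock: 18.52
eef_pos: [0.491, 0.0696, 0.214]
tool_rot: [-0.499, 0.502, -0.501, 0.498]
ft_force: [0.0, -0.2, 0.8]
grip_width: 0.0852
[0.49102871 0.06958163 0.21398031] [ 0.03357399 -0.24433224  0.77988249] 0.08519206990283902
```

View pics/z10.png

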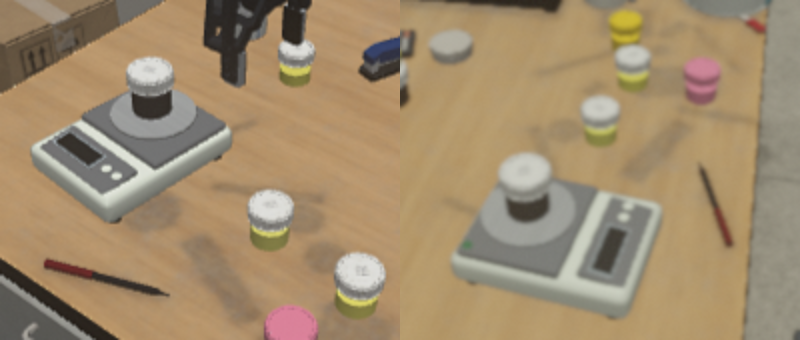

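View pics/w10.png

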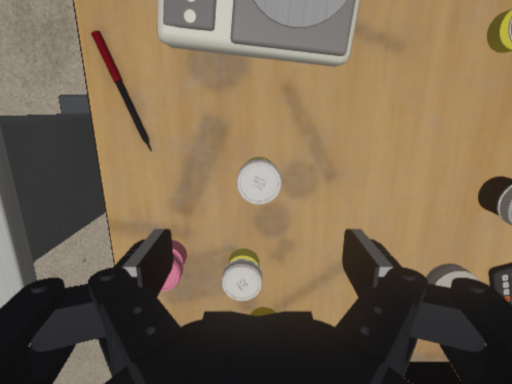

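The middle pot stands upright and centred on the pan. In the wrist view the aside pot's cap is at (259.5,183) and the bottom pot's at (242,282).

```bash
python3 - <<'E'
from h import *
c=cam('wrist');print(bot.get_obs()['eef_pos'],onz(c,259.5,183,.054),onz(c,242,282,.054))
s=cam('scene');d=cam('side')
# bottom cap in scene: crop at earlier z10 (360,272)->(130+360/2,100+272/2); aside (271,206)
for n,p in [('aside',(130+271/2,100+206/2)),('bot',(130+360/2,100+272/2)),('mid',(130+150/2,100+73/2))]: print('s',n,onz(s,*p,.122 if n=='mid' else .054))
for n,p in [('aside',(160+200/2,150+106/2)),('bot',(160+232/2,150+57/2)),('mid',(160+126/2,150+168/2))]: print('d',n,onz(d,*p,.122 if n=='mid' else .054))
E
```

```text
[0.49255939 0.07321349 0.21436811] [0.49515129 0.05924776 0.054     ] [ 0.47390047 -0.06568389  0.054     ]
s aside [0.48943991 0.05127656 0.054     ]
s bot [ 0.4671135  -0.07401276  0.054     ]
s mid [0.52251487 0.25110245 0.122     ]
d aside [0.48984971 0.05330295 0.054     ]
d bot [ 0.46807628 -0.06477325  0.054     ]
d mid [0.52627952 0.25786612 0.122     ]
```

```bash
python3 -m handwheel '[[0.7,0.8,0,0,0,0],[0.7,2.8,0,0,0,0],[0.7,4.8,0,0,0,0],[0.7,6.6,0,0,0,0],[0.7,7.2,0,0,0,0]]' && python3 -m handwheel '[[0,0.2,0,0,0,0],[0,0.35,0,0,0,0],[0,0.35,0,0,0,0],[0,0.35,0,0,0,0],[0,0.35,0,0,0,0]]' && python3 -m handwheel '[[0,0,0,0,0,0],[0,0,0,0,0,0],[0,0,0,0,0,0],[0,0,0,0,0,0],[0,0,0,0,0,0]]' -1
```

```text
clock: 19.45
eef_pos: [0.4902, 0.0556, 0.032]
tool_rot: [0.502, -0.501, 0.498, -0.499]
ft_force: [-0.5, 0.2, 0.1]
grip_width: 0.0855
clock: 20.08
eef_pos: [0.493, 0.0549, 0.0267]
tool_rot: [0.5, -0.5, 0.5, -0.5]
ft_force: [0.5, -0.1, -1.2]
grip_width: 0.0855
clock: 20.7
eef_pos: [0.4927, 0.0549, 0.0265]
tool_rot: [0.5, -0.5, 0.5, -0.5]
ft_force: [-1.2, 0.0, 5.1]
grip_width: 0.0489
```

Grip is 48.9 mm. I'll lift and carry it over the bottom pot.

```bash
python3 -m handwheel '[[0,-0.4,0,0,0,0],[0,-1.4,0,0,0,0],[0,-2.6,0,0,0,0],[0,-3.6,0,0,0,0],[0,-3.8,0,0,0,0]]' && python3 -m handwheel '[[0.8,0,-0.1,0,0,0],[2.5,0,-0.4,0,0,0],[4.2,0,-0.7,0,0,0],[5,0,-0.86,0,0,0],[5,0,-0.86,0,0,0]]' && python3 - <<'E'
from h import *
o=bot.get_obs();print(o['eef_pos'],o['ft_force'],o['grip_width'])
c=cam('wrist','w11.png');s=cam('scene','s11.png');d=cam('side','d11.png')
a=cv2.resize(s['color'][160:270,260:370],(400,400),interpolation=2);b=cv2.resize(d['color'][110:210,230:330],(400,400),interpolation=2);cv2.imwrite('pics/z11.png',np.hstack([a,b])[...,::-1])
E
```

```text
clock: 21.32
eef_pos: [0.4937, 0.055, 0.1228]
tool_rot: [-0.499, 0.499, -0.501, 0.501]
ft_force: [1.1, -0.3, -0.7]
grip_width: 0.0486
clock: 21.95
eef_pos: [0.4698, -0.0712, 0.12]
tool_rot: [-0.5, 0.501, -0.5, 0.499]
ft_force: [0.7, 0.2, -0.6]
grip_width: 0.0489
[ 0.46984574 -0.07119237  0.12001298] [ 0.7388571   0.16041382 -0.60747228] 0.04892583772846788
```

View pics/z11.png

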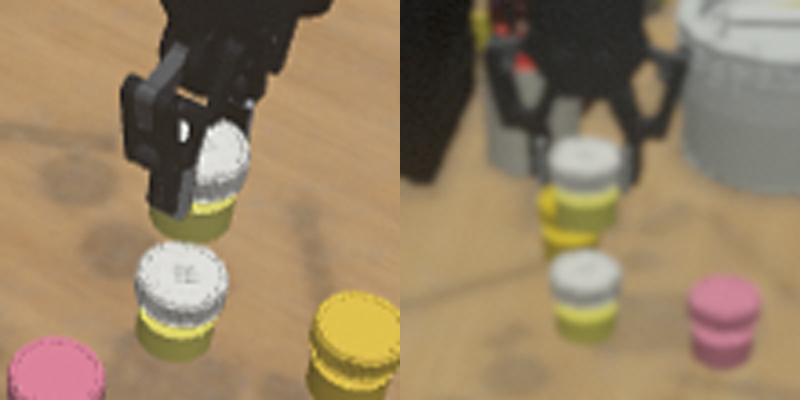

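View pics/w11.png

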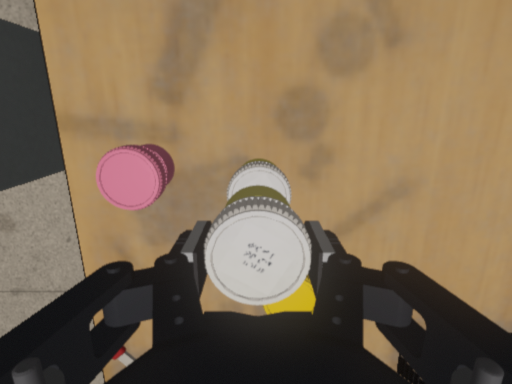

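```bash
python3 - <<'E'
from h import *
c=cam('wrist');s=cam('scene');p=bot.get_obs()['eef_pos'];print(p)
print('held',onz(c,258,257,.1475))
for u,v in [(228.5,190),(291,190)]: print(onz(c,u,v,.05))
print('rear rim of bottom cap y',onz(c,260,164,.054), onz(c,260,160,.040))
# scene: bottom body lower/right edges; bottom cap face centre, held body low
print('s bot',onz(s,260+182/400*110,160+278/400*110,.054))
print('s held body bottom centre', onz(s,260+193/400*110,160+224/400*110,p[2]-.0265))
for q in [(p[0],p[1],p[2]-.0265),(p[0],p[1],.054)]: print((proj(s,q)-[260,160])*400/110)
E
```

```text
[ 0.47095083 -0.06925486  0.1207486 ]
held [ 0.47153941 -0.06781906  0.1475    ]
[ 0.44854303 -0.06467799  0.05      ]
[ 0.49742477 -0.06470193  0.05      ]
rear rim of bottom cap y [ 0.47311962 -0.04323061  0.054     ] [ 0.47322496 -0.04275584  0.04      ]
s bot [ 0.46614536 -0.07472788  0.054     ]
s held body bottom centre [ 0.46794711 -0.07518637  0.0942486 ]
[186.35108728 215.83796967]
[178.08977004 268.29375208]
```

Held pot and bottom pot line up within about 2 mm in each view. I'll lower it.

```bash
python3 -m handwheel '[[0,0.4,0,0,0,0],[0,0.9,0,0,0,0],[0,1.25,0,0,0,0],[0,1.4,0,0,0,0],[0,1.4,0,0,0,0]]' && python3 -m handwheel '[[0,0.06,0,0,0,0],[0,0.12,0,0,0,0],[0,0.17,0,0,0,0],[0,0.17,0,0,0,0],[0,0.17,0,0,0,0]]'
```

```text
clock: 22.82
eef_pos: [0.4707, -0.0701, 0.0856]
tool_rot: [-0.5, 0.5, -0.5, 0.5]
ft_force: [-0.9, -0.1, -0.9]
grip_width: 0.0489
clock: 23.45
eef_pos: [0.471, -0.0701, 0.0819]
tool_rot: [0.5, -0.5, 0.5, -0.5]
ft_force: [0.7, -0.2, -0.5]
grip_width: 0.0489
```

```bash
python3 -m handwheel '[[0,0.03,0,0,0,0],[0,0.06,0,0,0,0],[0,0.06,0,0,0,0],[0,0.06,0,0,0,0],[0,0.06,0,0,0,0]]'
```

```text
clock: 24.08
eef_pos: [0.4711, -0.0701, 0.081]
tool_rot: [0.5, -0.5, 0.5, -0.5]
ft_force: [-2.5, 0.9, 5.2]
grip_width: 0.049
```

Contact reads 5 N. I'll release, rise and back off.

```bash
python3 -m handwheel '[[0,0,0,0,0,0],[0,0,0,0,0,0],[0,0,0,0,0,0],[0,-0.1,0,0,0,0],[0,-0.5,0,0,0,0]]' 1 && python3 -m handwheel '[[0,-1.2,0,0,0,0],[0,-2.6,0,0,0,0],[0,-4,0,0,0,0],[0,-5,0,0,0,0],[0,-5.4,0,0,0,0]]' && python3 -m handwheel '[[-0.5,-0.5,-0.3,0,0,0],[-1,-0.5,-0.8,0,0,0],[-1,-0.5,-1,0,0,0],[-1,-0.5,-1,0,0,0],[-1,-0.5,-1,0,0,0]]' && python3 - <<'E'
from h import *
o=bot.get_obs();print(o['eef_pos'],o['ft_force'],o['grip_width'])
c=cam('wrist','w12.png');s=cam('scene','s12.png');d=cam('side','d12.png')
a=cv2.resize(s['color'][160:270,260:370],(400,400),interpolation=2);b=cv2.resize(d['color'][110:210,230:330],(400,400),interpolation=2);cv2.imwrite('pics/z12.png',np.hstack([a,b])[...,::-1])
a=cv2.resize(s['color'][110:220,150:260],(400,400),interpolation=2);b=cv2.resize(d['color'][200:310,180:290],(400,400),interpolation=2);cv2.imwrite('pics/z13.png',np.hstack([a,b])[...,::-1])
E
```

```text
clock: 24.7
eef_pos: [0.4704, -0.07, 0.0927]
tool_rot: [-0.5, 0.5, -0.5, 0.5]
ft_force: [0.4, 0.0, -1.1]
grip_width: 0.0854
clock: 25.32
eef_pos: [0.4719, -0.0702, 0.2301]
tool_rot: [0.499, -0.499, 0.501, -0.501]
ft_force: [0.1, -0.6, -0.6]
grip_width: 0.0852
clock: 25.95
eef_pos: [0.4459, -0.0452, 0.24]
tool_rot: [-0.5, 0.5, -0.5, 0.5]
ft_force: [0.4, -1.2, 0.2]
grip_width: 0.0853
[ 0.4458649  -0.0451941   0.23995304] [ 0.39173847 -1.23608366  0.2462386 ] 0.08533113083062667
```

View pics/z12.png

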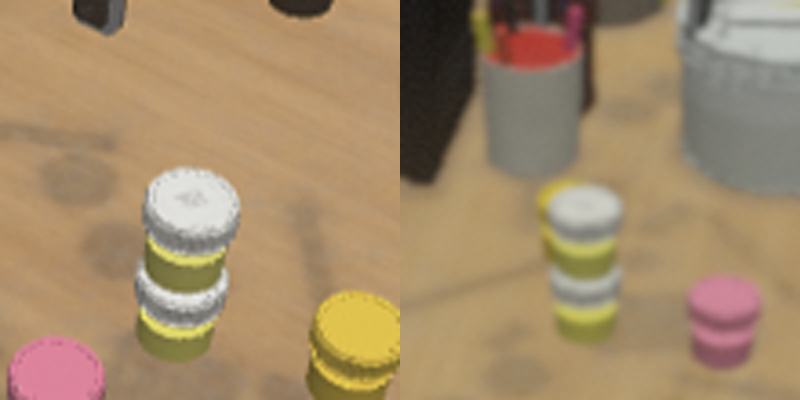

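View pics/z13.png

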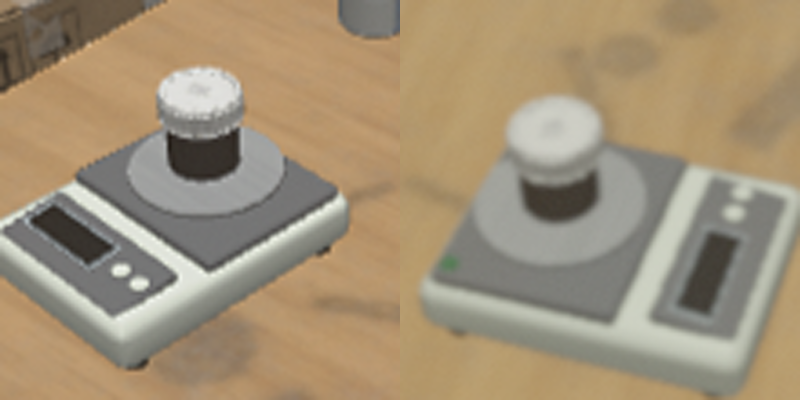

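View pics/w12.png

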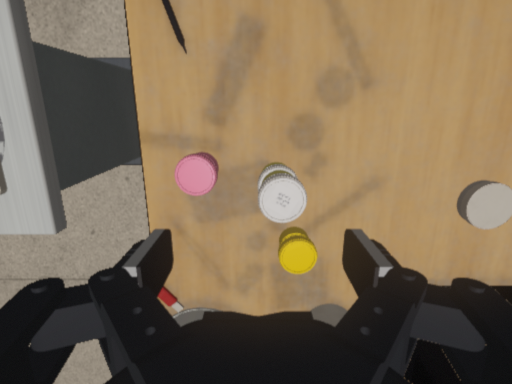

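Both stacks look right. One last numeric check: bottom pot's shift since the start, top and bottom cap positions, and pot versus pan.

```bash
python3 - <<'E'
from h import *
s,d=cam('scene'),cam('side')
def yel(im,box):
    x0,y0,x1,y1=box;h=cv2.cvtColor(im,cv2.COLOR_BGR2HSV)[y0:y1,x0:x1]
    m=((h[...,0]>25)&(h[...,0]<36)&(h[...,1]>90)).astype(np.uint8)
    k,l,st,c=cv2.connectedComponentsWithStats(m);i=1+np.argmax(st[1:,4]);return st[i][:4]+[x0,y0,0,0],c[i]+[x0,y0]
for n,b in [('scene',(295,240,325,262)),('side',(266,180,290,198))]:
    f=n[0] if n=='scene' else 'd'
    print(n,yel(cv2.imread(f'pics/{n}0.png'),b),yel(cv2.imread(f'pics/{f}12.png'),b))
z=110/400
print('top s',onz(s,260+192*z,160+199*z,.108),'bot base s',onz(s,260+175*z,160+338*z,0))
print('mid base s',onz(s,150+203.5*z,110+160*z,.062),'d',onz(d,180+159*z,200+194*z,.062))
print('top d',onz(d,230+185*.25,110+205*.25,.108))
print(bot.get_obs()['joint_vel'].round(3))
E
```

```text
scene (array([298, 245,  21,  14]), array([307.05202312, 252.64739884])) (array([298, 245,  21,  14]), array([307.13294798, 252.67630058]))
side (array([269, 186,  15,   9]), array([276.10679612, 190.0776699 ])) (array([269, 186,  15,  10]), array([276.09615385, 190.20192308]))
top s [ 0.47062314 -0.07109919  0.108     ] bot base s [ 0.47072911 -0.07419685  0.        ]
mid base s [0.53273672 0.26187203 0.062     ] d [0.53002828 0.25491505 0.062     ]
top d [ 0.46830671 -0.06898904  0.108     ]
[ 0.    -0.002 -0.     0.002 -0.     0.001]
```

The bottom pot moved less than 0.2 px, the top pot is within about 3 mm of its axis, and the middle pot is within about 6 mm of the pan centre. Handing in.

```bash
python3 -c "
from workcell import bot
print(bot.job_done())"
```

```text
the job is handed in; nothing more can be done
None
```

I handed the job in at about 26 s of the 67 s allowed; it reports no verdict. I stood the top pot aside on the desk and set the middle pot on the pan. Then I put the top pot back on the bottom pot. Each pot was lowered slowly to a contact of 5–7 N before release, and the arm was raised clear at the end.

Last checks, from the camera images:
- **Middle pot:** it stands upright on the pan, with its base within about 6 mm of the pan's centre in both fixed views (limit 20 mm).
- **Top pot:** it stands upright, within about 3 mm of the bottom pot's axis (limit 15 mm).
- **Bottom pot:** its outline moved less than 0.2 pixel from the start.

No check failed. The scene, side and wrist cameras disagreed with one another by up to about 7 mm on single points. I therefore relied on differences within one view for the placements.

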